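Face the sample jar's label to the front on the bench shaker and clamp it

ROBOT

A 7-joint arm with a two-finger parallel gripper is mounted at the origin on a cart in front of the work surface, level with it; the furniture and walls round the work are solid. World frame = base frame: x ahead of the robot, y to its left, z up, the work surface at z = 0. Lengths are in m, angles in rad, forces in N, time in s.
With the tool pointing down it reaches from about 0.425 to 0.825 m from the base axis. Payload 3.6 kg.
Tool frame: the origin (TCP) lies between the finger pads; the fingertips stand 25 mm ahead of it and the grasp point (between the pads) lies 6 mm ahead of it (env.tips_ahead is the distance from the TCP to the fingertips, in m); z points along the fingers, y is the direction in which the jaws open and shut (so a half turn about z gives the same grasp; the last joint's range is limited). The gripper opens to 93 mm and grips with 3 to 60 N. Pads are 15 mm wide; open, the fingers measure 128 mm over their backs; the gripper's body (75 mm by 188 mm) begins 65 mm behind the grasp point.
Start: joints at [-1.306, 0.615, -0.013, 1.423, 0.008, 1.103, -0.04], TCP at [0.187, 0.623, 0.244] pointing down, gripper open.
Joint ranges: [-3.12, 3.12], [-0.3, 2.06], [-1.34, 1.32], [0.26, 2.42], [-1.36, 4.5], [0.01, 1.98], [-2.84, 2.84]. Speed limits (rad/s): [2.79, 2.79, 3.14, 3.14, 3.14, 3.14, 3.14].

INTERFACE

Orientations are given as a 3x3 rotation matrix whose columns are the frame's x, y, z axes.
In Python, from workcell import env gives the robot as it stands. The module is installed in compiled form; this text tells all that it offers.
- The arm moves only by the tool apply_moves, never from a script. Its argument "moves" is a list of rows, each a list of 6 numbers: the shift along the tool's x, y, z in mm, then the turn, a rotation vector about the tool's x, y, z in rad. In form: [[tx, ty, tz, ax, ay, az], ...]. A call has 1 to 5 rows; each row shifts and turns the commanded pose from where the row before left it, along the tool's axes as they then stand; what a row does not reach is not made up. A row lasts 1/10 s, in which the tool goes at most 50 mm and 8.59 degrees, less where a joint would pass 70% of its speed; a pose out of reach is approached as far as the arm can. A call is refused whole if a number of a shift passes 50 or a number of a turn 0.15, either way. A call with a gripper value outside its range is refused whole. "fingers" is the opening, from 0 (shut) to 1 (fully open), set as the call begins (left out, the last holds). The fingers move at their own pace and stop on an object; "grip_force" is the grip in N (left out, the last holds). Time passes only in rows, so rows that do not move let the fingers close. It gives the time, the measured TCP pose, the force and the opening at its end, in the units of the state.
- env.observe(): the state, without advancing time (a new reading comes with each control period).
- env.camera(name): name is "scene" or "top" or "wrist"; returns the picture (384x512x3 uint8, blue, green, red); there is no depth.
- env.calibration(name): a dict with "camera_matrix" (3x3 intrinsics, pixels), "view" (4x4, takes a point from world to camera coordinates); the wrist camera has in their place "T_tool_cam" (4x4, takes a point from camera to tool coordinates, whose origin is the TCP and whose axes are the flange's). Camera axes: x right, y down, z forward; pixel columns grow to the right and rows downward; lengths in m; the calibration is good to about 2 mm. The wrist camera is an equidistant fisheye: a pixel r from the principal point sees the ray r / f radians off the axis. A picture is of the moment at which its call begins: read the wrist's pose just before it. calibration takes no time and is no camera call.
- env.hand_in(): hands the job in, once; it reports no verdict.
Trained networks look in the newest picture that a camera, given by its name, has taken for a name from the list of things; names that differ only in an ending like _2 or _b are one class to them, and where a whole thing is asked for, a point or a joint stands for the part that bears it (a point fixed in the world has none). Each returns a list of dicts, best first, with "confidence" (0 to 1); they miss things now and then, are a little off and sometimes report something else, mostly with a low value. They report only what shows in the picture. A call takes as long as a camera call. They do not tell look-alikes from the thing itself.
- env.find_in(camera, label): "box" ([left, top, width, height] in pixels, round what is visible of it).
The state is a dict: "time": time; "joint_positions": joint angles; "qvel": joint speeds; "joint_torque": joint torques, N m; "tool_pos": TCP position; "tool_rot": TCP orientation; "contact_force": force on the tool from outside, world axes, zero at the start; "ft_torque": the same for the moment, N m; "width": finger opening in m.
Only numpy, scipy, OpenCV 4.12 (cv2) and the standard library are available. Lean on these libraries where they do the work, as an engineer would, in place of code of your own. Each camera call takes 0.05 s, during which the arm holds its last target. There are 200 camera calls.

TASK

The big amber glass jar stands in the locating ring of the bench shaker with its label turned away. Leave it standing in the ring and roll it round by the edge of its lid with a fingertip, the clamp still up, until the label faces straight out over the shaker's front control panel; then swing the hold-down clamp over and press it down so that its rubber foot stays bearing on the lid, with the label still facing front. Press gently, because it is glass, and leave the other things on the bench where they are.

Things in the scene. Friction and masses are not known exactly. Their poses are not given: they have to be found in the camera images.
- shaker: low white bench shaker, 190 (x) x 168 (y) x 47 mm, fixed; origin at its underside centre, z up, its -x is the front (grey control panel with dial and switch). On top, round the origin's axis, a black locating ring 114 mm inside, 120 mm outside, 14 mm high; the slick floor in it is 49 mm above the origin. Behind it, a 40 mm wide, 154 mm high steel bracket for the clamp. Only the clamp moves.
- jar: squat amber glass jar, 111 mm wide, 82 mm high, 0.61 to 0.95 kg, loose in the ring (1.5 mm play all round), too wide to grip; origin at its underside centre, z up along its axis, its -x points to the middle of its one label. It turns on the slick floor and stays as left. More than 30 N from the fingers is too much for the glass.
- label (a point): middle of the label (66 mm wide, 38 mm high, white paper), on the jar's wall 55.5 mm from its axis and 29 mm above its underside. The label faces front when this point lies straight in front (-x of the shaker) of the jar's axis.
- lid_top (a point): centre of the flat top of the black screw lid (95 mm in diameter, 82 mm above the jar's underside), 131 mm above the shaker's origin. The lid is tight: jar and lid turn as one. A shut fingertip that presses down near the lid's edge (about 36 mm from the axis) and is carried round the axis takes the jar along at 6 to 14 N, the jar following 65 to 95 % of the travel; under 4 N it mostly slips.
- clamp (a joint): hinge angle of the hold-down clamp, rad, about the shaker's y axis: 0 with its rubber foot 0.5 mm above the lid, growing as it swings up and back (1.57 upright, 1.95 the stop, leaning back); slightly below 0 when the foot bears on the lid. The hinge is stiff (0.1 N m of friction): the clamp stays where it is left.
- clamp_hinge (a point): point on the clamp's hinge axis, in the middle of the bracket, 76 mm behind (+x) and 145 mm above the shaker's origin.
- clamp_knob (a point): centre of the clamp's black ball knob, 24 mm in diameter, 104 mm from the hinge at the end of the steel strap (14 mm wide, 6 mm thick); with the clamp down it lies 28 mm in front of the jar's axis, 16 mm above the lid, and the strap's flat top is 19 mm above the lid. The strap is bare from 64 to 88 mm from the hinge.
- clamp_foot (a point): middle of the underside of the rubber foot (20 mm in diameter) under the strap, 56 mm from the hinge along the strap and 13.5 mm below its axis. Pressing the strap or knob down with about 4 to 8 N once the foot has met the lid is enough; over 30 N on the lid is too much.
- petri_dish: shallow round petri dish, 88 x 88 x 14 mm, lying on the bench; origin at its underside centre. Leave it alone.
- coverslip_box: small white carton, 41 x 53 x 22 mm, on the bench; origin at its underside centre. Leave it alone.
- forceps: steel forceps, 124 x 16 x 9 mm, lying on the bench; origin at its underside centre. Leave it alone.
- marker_pen: marker pen, 17 x 135 x 16 mm, lying on the bench; origin at its underside centre. Leave it alone.
- tissue_pack: flat carton, 67 x 101 x 14 mm, on the bench; origin at its underside centre. Leave it alone.
- magnifier: hand lens with handle, 148 x 62 x 13 mm, lying on the bench; origin at its underside centre. Leave it alone.
Not all that is in view belongs to the job. There is more than one size of the jar; the one meant has the size given above.

How it is judged:
By the outcome, as a careful person would: the job done as asked, in the order asked, and still so for the second after the job is handed in, with the robot touching nothing.
It also fails if it takes over 72 s, if anything falls off the work surface, if the arm or the gripper's body presses on something with over 40 N, if the wrist force passes 120 N, or if a joint passes its speed limit or range.

## Working session

There is one attempt and no reset: what is moved stays moved. The work goes in short steps, Python scripts to look and compute and a tool call to move; the robot and the scene stay as the last step left them, time stands still between calls to the robot, and variables do not carry over. Pictures are saved under pics/ and viewed, about 8 in all and at most 12, crops included, and the job is handed in when it is done.

Besides the shell and the picture viewer there is one more tool, called in YAML: its name, and indented under it one key for each argument. apply_moves: Moves the arm, as the interface text tells. Its arguments: {"type":"object","properties":{"moves":{"type":"array","items":{"type":"array","items":{"type":"number"}}},"fingers":{"type":"number"},"grip_force":{"type":"number"}},"required":["moves"]}

```bash
mkdir -p pics; python3 - <<'E'
from workcell import env
import cv2,numpy as np
s=env.observe()
for k in s: print(k,np.round(s[k],3).tolist())
ims=[]
for c in ["scene","top"]:
    im=env.camera(c); cv2.imwrite(f"pics/{c}0.png",im); ims.append(im)
    for l in ["shaker","jar","label","lid_top","clamp","clamp_knob","clamp_foot"]:
        print(c,l,[(np.round(d["box"]).tolist(),round(d["confidence"],2)) for d in env.find_in(c,l)[:3]])
    k=env.calibration(c); print(np.round(k["camera_matrix"],1).tolist(),np.round(k["view"],3).tolist())
k=env.calibration("wrist");print(k, env.tips_ahead)
cv2.imwrite("pics/both0.png",cv2.resize(np.vstack(ims),None,fx=.78,fy=.78) if 0 else np.hstack(ims)[:, :])
E
```

```text
time 0.0
joint_positions [-1.305, 0.616, -0.013, 1.425, 0.008, 1.103, -0.04]
qvel [0.0, 0.001, -0.001, -0.0, 0.001, 0.001, -0.003]
joint_torque [-0.0, -45.893, 0.209, -16.574, -0.061, 0.02, 0.0]
tool_pos [0.187, 0.622, 0.242]
tool_rot [[-0.958, 0.288, -0.001], [0.288, 0.958, -0.002], [0.0, -0.003, -1.0]]
contact_force [0.462, -0.449, 0.748]
ft_torque [0.023, 0.019, -0.007]
width 0.093
scene shaker [([200.0, 110.0, 73.0, 103.0], 0.57)]
scene jar [([183.0, 202.0, 28.0, 34.0], 0.85), ([218.0, 147.0, 34.0, 38.0], 0.69), ([247.0, 200.0, 28.0, 34.0], 0.58)]
scene label [([184.0, 202.0, 29.0, 28.0], 0.93), ([217.0, 149.0, 35.0, 36.0], 0.77), ([246.0, 202.0, 28.0, 32.0], 0.57)]
scene lid_top [([246.0, 200.0, 28.0, 34.0], 0.83), ([217.0, 149.0, 38.0, 39.0], 0.81), ([185.0, 202.0, 27.0, 33.0], 0.73)]
scene clamp [([252.0, 114.0, 6.0, 33.0], 0.69), ([198.0, 112.0, 77.0, 99.0], 0.52)]
scene clamp_knob [([251.0, 113.0, 4.0, 30.0], 0.74)]
scene clamp_foot [([254.0, 112.0, 3.0, 37.0], 0.56), ([218.0, 151.0, 36.0, 36.0], 0.28), ([198.0, 113.0, 75.0, 102.0], 0.15)]
[[484.4, 0.0, 254.4], [0.0, 484.4, 
[... 781 characters left out ...]
0, 253.1], [0.0, 440.1, 204.0], [0.0, 0.0, 1.0]] [[0.029, -1.0, -0.002, -0.099], [-0.985, -0.028, -0.169, 0.49], [0.169, 0.007, -0.986, 1.214], [0.0, 0.0, 0.0, 1.0]]
{'camera_matrix': array([[297.31863964,   0.        , 256.41977369],
       [  0.        , 297.31863964, 189.76039002],
       [  0.        ,   0.        ,   1.        ]]), 'T_tool_cam': array([[ 1.96322650e-04, -9.65820038e-01, -2.59213455e-01,
         7.32260549e-02],
       [ 9.99999131e-01,  5.27496958e-04, -1.20805710e-03,
         5.11333666e-04],
       [ 1.30350006e-03, -2.59212992e-01,  9.65819303e-01,
        -1.42681454e-01],
       [ 0.00000000e+00,  0.00000000e+00,  0.00000000e+00,
         1.00000000e+00]])} 0.025
```

```bash
python3 - <<'E'
import cv2,numpy as np
a=cv2.imread("pics/scene0.png")[90:270,120:320]; b=cv2.imread("pics/top0.png")[110:290,150:350]
cv2.imwrite("pics/v1.png",np.hstack([cv2.resize(x,(400*1,360),interpolation=cv2.INTER_CUBIC) for x in (a,b)]))
E
```

```text
(no output)
```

View pics/v1.png

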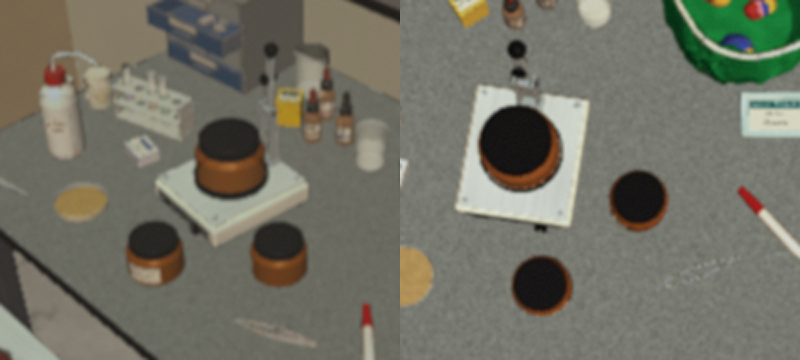

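```bash
cat >h.py <<'E'
from workcell import env
import cv2,numpy as np
def ray(c,uv,pose=None):
    k=env.calibration(c);K=k["camera_matrix"]
    x=(np.array(uv,float)-K[:2,2])/K[0,0]
    if c=="wrist":
        r=np.hypot(*x); d=np.array([*(x/r*np.sin(r)),np.cos(r)]) if r>0 else np.array([0,0,1.])
        T=k["T_tool_cam"];p,R=pose
        return R@T[:3,3]+p, R@T[:3,:3]@d
    V=k["view"];R=V[:3,:3]
    return -R.T@V[:3,3], R.T@np.array([*x,1])
def onz(c,uv,z,pose=None):
    o,d=ray(c,uv,pose); return o+d*(z-o[2])/d[2]
def proj(c,P,pose=None):
    k=env.calibration(c);K=k["camera_matrix"];P=np.array(P,float)
    if c=="wrist":
        T=k["T_tool_cam"];p,R=pose
        q=T[:3,:3].T@(R.T@(P-p)-T[:3,3]);th=np.arctan2(np.hypot(q[0],q[1]),q[2])
        return K[:2,2]+K[0,0]*th*q[:2]/np.hypot(q[0],q[1])
    q=k["view"][:3]@np.append(P,1); return (K@q)[:2]/q[2]
def pose():
    s=env.observe(); return np.array(s["tool_pos"]),np.array(s["tool_rot"])
def meet(r1,r2):
    A=[];b=[]
    M=sum(np.eye(3)-np.outer(d,d)/(d@d) for o,d in(r1,r2));v=sum((np.eye(3)-np.outer(d,d)/(d@d))@o for o,d in(r1,r2))
    return np.linalg.solve(M,v)
E
python3 - <<'E'
from h import *
np.set_printoptions(precision=4,suppress=True)
C=[(188,153.5),(244,160.5),(236,223),(178.5,215)]
P=np.array([onz("top",c,.047) for c in C]);print(P,P.mean(0))
for i in range(4): print(np.linalg.norm(P[i]-P[i-1]))
f=(P[0]+P[1]-P[2]-P[3])[:2];print("yaw",np.degrees(np.arctan2(f[1],f[0])), np.degrees(np.arctan2(-(P[1]-P[0])[0],0-(P[1]-P[0])[1])))
print("lid top-view at z=.131",onz("top",(208,180),.131))
print("lid 2-view",meet(ray("top",(208,180)),ray("scene",(120+230/2,90+138/2))))
print("knob",meet(ray("top",(208.5,134.5)),ray("scene",(120+270/2,90+50/2))))
for c in["scene","top"]:
    o=ray(c,(250,190))[0];print(c,o)
E
```

```text
[[ 0.6352  0.1086  0.047 ]
 [ 0.6189 -0.0544  0.047 ]
 [ 0.4364 -0.0377  0.047 ]
 [ 0.4545  0.1258  0.047 ]] [0.5362 0.0356 0.047 ]
0.18150786283338732
0.16378737089498469
0.18325630210436258
0.16448704289531507
yaw -5.324800155871325 5.7190036356466845
lid top-view at z=.131 [0.5394 0.0375 0.131 ]
lid 2-view [0.5418 0.0377 0.1236]
knob [0.6259 0.029  0.248 ]
scene [-0.2625 -0.8794  0.9956]
top [ 0.281  -0.0926  1.2796]
```

```bash
python3 - <<'E'
from h import *
np.set_printoptions(precision=3,suppress=True)
for n,u in dict(bottle=(152,167),rack=(195,157),rackback=(178,127),box=(191,165),cab=(242,133),beaker=(275,130)).items(): print(n,onz("scene",u,0))
p,R=pose()
for t in [(.65,.25,.28),(.6,.25,.3)]: print(R.T@(np.array(t)-p)*1000, proj("wrist",(.54,.09,.09),(np.array(t),R)),proj("wrist",(.59,.04,.08),(np.array(t),R)))
E
```

```text
bottle [0.424 0.34  0.   ]
rack [0.566 0.279 0.   ]
rackback [0.648 0.483 0.   ]
box [0.526 0.251 0.   ]
cab [0.791 0.272 0.   ]
beaker [ 0.893  0.196 -0.   ]
[-550.634 -223.576  -36.357] [104.627 129.924] [ 90.973 178.116]
[-502.746 -237.958  -56.354] [124.158 165.075] [110.951 208.081]
```

apply_moves:
  moves:
    - [0,0,-48,0,0,0]
    - [-20,-10,-42,0,0,0]
    - [-44,-21,0,0,0,0]
    - [-44,-21,0,0,0,0]
    - [-44,-21,0,0,0,0]
  fingers: 0

```text
time: 1.3
tool_pos: [0.3127, 0.5077, 0.3342]
tool_rot: [[-0.958, 0.287, 0.001], [0.287, 0.958, 0.001], [-0.001, 0.001, -1.0]]
contact_force: [0.4, 0.2, -1.0]
width: 0.0573
```

apply_moves:
  moves:
    - [-44,-21,0,0,0,0]
    - [-44,-21,0,0,0,0]
    - [-44,-21,0,0,0,0]
    - [-44,-21,0,0,0,0]
    - [-44,-21,0,0,0,0]

```text
time: 1.8
tool_pos: [0.4933, 0.3436, 0.334]
tool_rot: [[-0.958, 0.288, 0.0], [0.288, 0.958, 0.0], [-0.0, 0.001, -1.0]]
contact_force: [0.4, -0.3, 0.1]
width: 0.0178
```

apply_moves:
  moves:
    - [-44,-21,0,0,0,0]
    - [-44,-21,20,0,0,0]
    - [-20,-10,20,0,0,0]
    - [0,0,0,0,0,0]

```text
time: 2.2
tool_pos: [0.5803, 0.26, 0.2912]
tool_rot: [[-0.955, 0.296, -0.004], [0.296, 0.955, -0.006], [0.002, -0.007, -1.0]]
contact_force: [0.2, 0.9, -0.7]
width: 0.0007
```

```bash
python3 - <<'E'
from h import *
np.set_printoptions(precision=3,suppress=True)
P=pose();print(P[0],P[1].tolist(),env.observe()["contact_force"],env.observe()["time"])
np.savez("p1.npz",p=P[0],R=P[1])
im=env.camera("wrist");cv2.imwrite("pics/w1.png",im)
for l in ["jar","label","lid_top","clamp_knob"]: print(l,[(np.round(d["box"]).tolist(),round(d["confidence"],2)) for d in env.find_in("wrist",l)[:3]])
cv2.imwrite("pics/w1v.png",cv2.resize(im,(800,600)))
E
```

```text
[0.58  0.26  0.291] [[-0.9552764780103414, 0.2956844113586326, -0.004192784236828849], [0.2957059600521253, 0.955259479124705, -0.0061084148555940404], [0.0021990338352448216, -0.00707505631752086, -0.9999725535374936]] [ 0.19   0.866 -0.677] 2.2
jar [([8.0, 158.0, 49.0, 48.0], 0.83), ([32.0, 52.0, 59.0, 58.0], 0.65), ([50.0, 154.0, 90.0, 88.0], 0.55)]
label [([55.0, 153.0, 85.0, 88.0], 0.93), ([3.0, 155.0, 54.0, 50.0], 0.74)]
lid_top [([30.0, 52.0, 59.0, 56.0], 0.88), ([51.0, 151.0, 90.0, 92.0], 0.87), ([5.0, 153.0, 48.0, 52.0], 0.59)]
clamp_knob [([62.0, 282.0, 24.0, 28.0], 0.58)]
```

View pics/w1v.png

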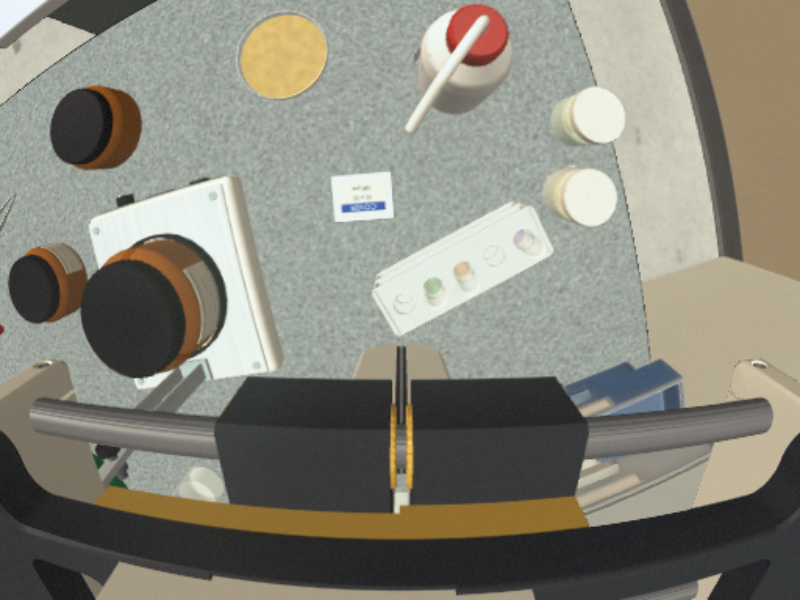

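```bash
cat >>h.py <<'E'
def unwrap(c,im,cen,P=None,zs=np.arange(.060,.098,.004),r=.0555,off=0):
    "saturation by world azimuth (deg) on the jar wall, low = paper; only facing parts"
    hsv=cv2.cvtColor(cv2.GaussianBlur(im,(3,3),0),cv2.COLOR_BGR2HSV); o=ray(c,(250,190),P)[0]; out={}
    for a in range(-180,180,4):
        n=np.array([np.cos(np.radians(a)),np.sin(np.radians(a)),0]); row=[]
        for z in zs:
            X=np.array([cen[0],cen[1],z])+r*n; v=o-X
            if n@v/np.linalg.norm(v)<.12: row.append('   .'); continue
            # lid occlusion: ray hits plane z=.131-.02 inside lid radius
            t=(.115-z)/(v[2]); q=X+v*t
            t2=(.131-z)/v[2]; q2=X+v*t2
            if min(np.hypot(*(q[:2]-cen[:2])),np.hypot(*(q2[:2]-cen[:2])))<.0475: row.append('   o'); continue
            u=np.round(proj(c,X,P)).astype(int)
            row.append('%4d'%hsv[u[1],u[0],1] if 0<=u[1]<384 and 0<=u[0]<512 else '   x')
        if any(s.strip().isdigit() for s in row): print(a,''.join(row))
E
python3 - <<'E'
from h import *
np.set_printoptions(precision=4,suppress=True)
d=np.load("p1.npz");P=(d["p"],d["R"])
w=ray("wrist",(85.8,203.5),P)
print("lid top/wrist",meet(ray("top",(208,180)),w),"scene/wrist",meet(ray("scene",(235,159)),w),"at z.131",onz("wrist",(85.8,203.5),.131,P))
# shaker corners in wrist
for u in [(92,222),(237,180),(283,365)]: print(onz("wrist",np.array(u)/1.5625,.047,P))
im=cv2.imread("pics/w1.png")
unwrap("wrist",im,np.array([.5395,.0365]),P)
E
```

```text
lid top/wrist [0.5444 0.0396 0.1119] scene/wrist [0.5459 0.043  0.1181] at z.131 [0.5431 0.0538 0.131 ]
[ 0.4469 -0.0185  0.047 ]
[0.4679 0.1454 0.047 ]
[0.6393 0.1258 0.047 ]
32    .   .   .   .   . 144 151 152 155 155
36   43  45  57  89 119 137 148 152 152 155
40   46  44  48  65  98 131 144 148 150 151
44   45  48  42  47  74 107 137 150 151 152
48   45  45  47  44  53  76 118 149 153 154
52   43  45  47  43  45  84 120 142 149 155
56   43  45  47  43  45  58  89 146 149 153
60   45  45  47  47  42  55  88 130 147 153
64   43  43  46  49  42  50  78 124 147 150
68   42  42  45  48  43  48  70 115 146 152
72   41  43  43  47  45  43  57  97 150 151
76   42  45  46  48  44  43  43 108 140 151
80   43  42  43  46  44  42  46  73 145 150
84   43  43  42  46  48  42  49  71 124 150
88   43  41  42  48  48  46  47  74 114 145
92   43  42  43  46  49  47  41  66 102 147
96   49  47  46  49  48  45  40  54 102 145
100   47  50  50  48  48  47  43  52 100 142
104   47  47  47  47  47  48  46  51  65 142
108   95  80  93  92  77  90  76 101 108 134
112  117 117 116 119 120 120 121 124 127 131
116  117 118 117 119 120 120 120 120 121 130
120  116 119 118 119 119 120 119 120 123 130
124  113 117 121 119 119 120 120 121 124 126
128  114 115 118 118 118 118 121 123 123 126
132  105 119 120 118 119 117 119 124 124 130
136  108 121 123 125 125 125 123 123 125 130
140  101 107 130 131 129 129 129 133 131 132
144   83 122 123 119 132 135 135 137 133 138
148   46  88  81 115 117 133 117 136 122 137
152   47  46  79  77  95  64  96  71 108 112
156   47  48  65  49  29  52  24  65  31  70
160   46  28  15  18  14  24  13  31  11  10
```

apply_moves:
  moves:
    - [3,-41,-5,0,0,-0.1]
    - [3,-42,-5,0,0,-0.1]
    - [3,-41,-5,0,0,0]
    - [2,-41,-5,0,0,0]
    - [0,0,0,0,0,0]

```text
time: 2.95
tool_pos: [0.5406, 0.0993, 0.3172]
tool_rot: [[-0.995, 0.1, 0.004], [0.1, 0.995, -0.004], [-0.004, -0.003, -1.0]]
contact_force: [0.2, -1.0, -0.0]
width: 0.0005
```

apply_moves:
  moves:
    - [0,0,0,0,0,0]
    - [0,0,0,0,0,0]
    - [0,0,0,0,0,0]
    - [0,0,0,0,0,0]

```text
time: 3.35
tool_pos: [0.5405, 0.1073, 0.3144]
tool_rot: [[-0.996, 0.089, -0.0], [0.089, 0.996, 0.0], [0.0, 0.0, -1.0]]
contact_force: [-0.0, -0.0, -0.2]
width: 0.0008
```

```bash
python3 - <<'E'
from h import *
np.set_printoptions(precision=4,suppress=True)
P=pose();s=env.observe();print(P[0],P[1].tolist(),s["contact_force"],s["time"],s["qvel"])
np.savez("p2.npz",p=P[0],R=P[1])
im=env.camera("wrist");cv2.imwrite("pics/w2.png",im)
for l in ["jar","shaker","lid_top","clamp_knob"]: print(l,[(np.round(d["box"]).tolist(),round(d["confidence"],2)) for d in env.find_in("wrist",l)[:3]])
cv2.imwrite("pics/w2v.png",cv2.resize(im,(800,600)))
E
```

```text
[0.5405 0.1073 0.3144] [[-0.9960515904531859, 0.08877515378719035, -0.00044858192094127336], [0.08877496374566575, 0.9960516167953796, 0.00042718996487206627], [0.00048473460244664716, 0.00038568040016791883, -0.9999998081414786]] [-0.0042 -0.0079 -0.1615] 3.35 [ 0.0082 -0.0003  0.0077  0.0011  0.0001 -0.0002  0.0021]
jar [([149.0, 15.0, 58.0, 62.0], 0.73), ([160.0, 135.0, 91.0, 90.0], 0.63), ([77.0, 114.0, 56.0, 54.0], 0.63)]
shaker [([155.0, 97.0, 121.0, 144.0], 0.91)]
lid_top [([145.0, 15.0, 63.0, 62.0], 0.93), ([159.0, 130.0, 93.0, 96.0], 0.72), ([74.0, 112.0, 61.0, 57.0], 0.61)]
clamp_knob []
```

View pics/w2v.png

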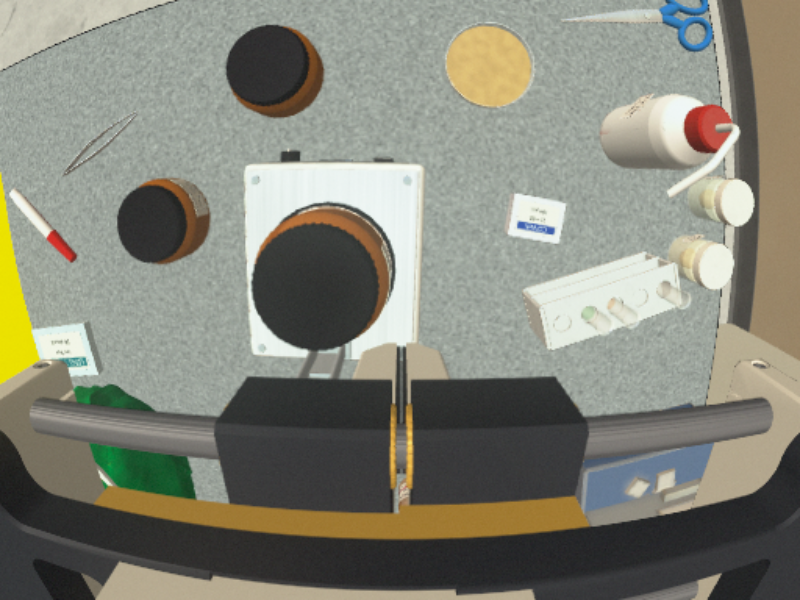

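```bash
python3 - <<'E'
from h import *
np.set_printoptions(precision=4,suppress=True)
d=np.load("p2.npz");P=(d["p"],d["R"]);im=cv2.imread("pics/w2.png")
m=(im.max(2)<45).astype(np.uint8);m[232:]=0
m=cv2.morphologyEx(m,cv2.MORPH_OPEN,np.ones((7,7)))
cs,_=cv2.findContours(m,0,1);
for c in cs:
    if cv2.contourArea(c)<800: continue
    pts=np.array([onz("wrist",q[0],.131,P)[:2] for q in c])
    (cx,cy),r=cv2.minEnclosingCircle(pts.astype(np.float32)*1000);print("lid fit z.131",cx,cy,r)
C=np.array([(247,167),(423,167),(419,357),(248,354)])/1.5625
W=np.array([onz("wrist",c,.047,P) for c in C]);print(W,W.mean(0))
for i in range(4): print(np.linalg.norm(W[i]-W[i-1]))
f=(W[3]+W[2]-W[0]-W[1]);print(np.degrees(np.arctan2(f[1],f[0])));f=W[0]+W[3]-W[1]-W[2];print(np.degrees(np.arctan2(f[1],f[0]))+90)
w=ray("wrist",np.array((316.5,286))/1.5625,P);print(meet(w,ray("top",(208,180))),meet(w,ray("scene",(235,159))),)
print("hinge px",proj("wrist",(.614,.03,.145),P)*1.5625)
unwrap("wrist",im,np.array([.5395,.0365]),P)
E
```

```text
[[ 0.4441 -0.0232  0.047 ]
 [ 0.4623  0.1342  0.047 ]
 [ 0.6381  0.1165  0.047 ]
 [ 0.6223 -0.051   0.047 ]] [0.5417 0.0441 0.047 ]
0.18036826130799521
0.1584300603057816
0.17662965367307185
0.1682909996956567
-7.318769553850175
-5.968391884811922
[0.5462 0.0405 0.1048] [0.5455 0.0426 0.1188]
hinge px [306.5906 385.6396]
116    .   .   .   .   . 117 117 125 139 144
120    . 109 109 108 108 121 121 121 134 142
124   86 108 108 108 111 111 114 122 122 132
128   78 106 106 106 108 113 113 120 120 133
132   74 106 106 106 106 110 110 110 124 124
136   71  98  98  98 114 114 114 116 122 122
140   70  70  70  84 113 113 116 115 115 118
144   43  57  85  85 101 101 117 122 122 122
148    .   .   .   .  93 103 103 103 123 123
152    .   .   .   .   .   .   .   . 104 124
```

```bash
python3 - <<'E'
from h import *
np.set_printoptions(precision=4,suppress=True)
d=np.load("p2.npz");P=(d["p"],d["R"]);p,R=P
print("tip px",proj("wrist",p+R@[0,0,.025],P)*1.5625)
print("scene lid",onz("scene",(235,159),.131),"top",onz("top",(208,180),.131),"wrist",onz("wrist",np.array((316.5,286))/1.5625,.131,P))
# refine lid in top & scene by dark blob
for c,z,box in [("top",.131,(180,150,245,215)),("scene",.131,(205,140,265,200)),("wrist",.131,(150,130,260,232))]:
    im=cv2.imread(f"pics/{c}0.png" if c!="wrist" else "pics/w2.png");x0,y0,x1,y1=box
    g=cv2.resize(im[y0:y1,x0:x1],None,fx=4,fy=4,interpolation=cv2.INTER_CUBIC).max(2)
    cs,_=cv2.findContours((g<60).astype(np.uint8),0,1);k=max(cs,key=cv2.contourArea)
    b=cv2.boundingRect(k);pts=[onz(c,((q[0][0]+.5)/4-.5+x0,(q[0][1]+.5)/4-.5+y0),z,P)[:2] for q in k]
    print(c,[x0+b[0]/4,y0+b[1]/4,b[2]/4,b[3]/4],np.min(pts,0),np.max(pts,0),(np.min(pts,0)+np.max(pts,0))/2)
E
```

```text
tip px [399.1611 365.7799]
scene lid [0.5359 0.0295 0.131 ] top [0.5394 0.0375 0.131 ] wrist [0.5413 0.0459 0.131 ]
top [190.25, 163.0, 35.25, 34.5] [ 0.4933 -0.0079] [0.5873 0.086 ] [0.5403 0.0391]
scene [219.75, 149.5, 30.0, 21.0] [ 0.4812 -0.023 ] [0.5843 0.0825] [0.5328 0.0297]
wrist [161.75, 143.5, 80.5, 80.75] [ 0.4963 -0.0039] [0.5905 0.0906] [0.5434 0.0434]
```

apply_moves:
  moves:
    - [-4,-10,40,0,0,0]
    - [-4,-10,40,0,0,0]
    - [-2,-10,40,0,0,0]
    - [0,0,26,0,0,0]
    - [0,0,0,0,0,0]

```text
time: 4.1
tool_pos: [0.5452, 0.074, 0.1651]
tool_rot: [[-0.996, 0.092, -0.009], [0.092, 0.996, -0.002], [0.008, -0.002, -1.0]]
contact_force: [-0.9, -0.1, 0.2]
width: 0.0004
```

apply_moves:
  moves:
    - [0,0,1,0,0,0]
    - [0,0,1,0,0,0]
    - [0,0,0,0,0,0]
    - [0,0,0,0,0,0]
  grip_force: 10

```text
time: 4.5
tool_pos: [0.5485, 0.0751, 0.168]
tool_rot: [[-0.996, 0.091, 0.002], [0.091, 0.996, 0.0], [-0.002, 0.001, -1.0]]
contact_force: [-0.1, -0.9, -0.1]
width: 0.0005
```

apply_moves:
  moves:
    - [0,0,5,0,0,0]
    - [0,0,3,0,0,0]
    - [0,0,1,0,0,0]
    - [0,0,0,0,0,0]
    - [0,0,0,0,0,0]

```text
time: 5.0
tool_pos: [0.5478, 0.0748, 0.1576]
tool_rot: [[-0.996, 0.092, -0.0], [0.092, 0.996, -0.0], [0.0, -0.0, -1.0]]
contact_force: [0.8, 0.1, -0.3]
width: 0.0005
```

apply_moves:
  moves:
    - [0,0,1,0,0,0]
    - [0,0,1,0,0,0]
    - [0,0,0,0,0,0]
    - [0,0,0,0,0,0]

```text
time: 5.4
tool_pos: [0.548, 0.0748, 0.1564]
tool_rot: [[-0.996, 0.092, 0.001], [0.092, 0.996, 0.0], [-0.001, 0.0, -1.0]]
contact_force: [-2.2, -1.2, 5.6]
width: 0.0008
```

```bash
python3 - <<'E'
from h import *
P=pose();R=P[1];c=np.array([.542,.041]);print(P[0],env.observe()["contact_force"])
prev=P[0][:2]
for a in range(90,221,10):
    q=c+.036*np.array([np.cos(np.radians(a)),np.sin(np.radians(a))]);d=np.append(q-prev,0)*1000;prev=q
    print(a,np.round(R.T@d,1)[:2])
E
```

```text
[0.54795406 0.0747887  0.15636667] [-2.18801626 -1.1838746   5.59470092]
90 [6.1 1.7]
100 [ 6.2 -1.1]
110 [ 5.9 -2.2]
120 [ 5.4 -3.2]
130 [ 4.8 -4.1]
140 [ 4.  -4.8]
150 [ 3.1 -5.4]
160 [ 2.1 -5.9]
170 [ 1.1 -6.2]
180 [-0.  -6.3]
190 [-1.1 -6.2]
200 [-2.2 -5.9]
210 [-3.2 -5.4]
220 [-4.1 -4.8]
```

apply_moves:
  moves:
    - [0,0,0.5,0,0,0]
    - [0,0,0,0,0,0]

```text
time: 5.6
tool_pos: [0.548, 0.0748, 0.1563]
tool_rot: [[-0.996, 0.092, 0.001], [0.092, 0.996, 0.0], [-0.001, 0.0, -1.0]]
contact_force: [-1.6, -0.3, 7.7]
width: 0.0008
```

apply_moves:
  moves:
    - [6,1.7,0.3,0,0,0]
    - [6.2,-1.1,0,0,0,0]
    - [5.9,-2.2,0,0,0,0]
    - [5.4,-3.2,0,0,0,0]
    - [0,0,0,0,0,0]

```text
time: 6.1
tool_pos: [0.5255, 0.0718, 0.1563]
tool_rot: [[-0.996, 0.092, 0.005], [0.092, 0.996, 0.0], [-0.005, 0.001, -1.0]]
contact_force: [2.5, -1.2, 8.0]
width: 0.0008
```

apply_moves:
  moves:
    - [4.8,-4.1,0,0,0,0]
    - [4,-4.8,0,0,0,0]
    - [3.1,-5.4,0,0,0,0]
    - [2.1,-5.9,0,0,0,0]
    - [0,0,0,0,0,0]

```text
time: 6.6
tool_pos: [0.5096, 0.0537, 0.1563]
tool_rot: [[-0.996, 0.092, 0.005], [0.092, 0.996, 0.002], [-0.004, 0.002, -1.0]]
contact_force: [1.9, 0.4, 8.3]
width: 0.0002
```

apply_moves:
  moves:
    - [1.1,-6.2,0,0,0,0]
    - [0,-6.3,0,0,0,0]
    - [0,0,0,0,0,0]

```text
time: 6.9
tool_pos: [0.5072, 0.042, 0.1563]
tool_rot: [[-0.996, 0.091, 0.004], [0.091, 0.996, 0.002], [-0.004, 0.003, -1.0]]
contact_force: [1.0, 0.7, 8.6]
width: 0.0006
```

```bash
python3 - <<'E'
from h import *
P=pose();im=env.camera("scene");cv2.imwrite("pics/s2.png",im)
w=env.camera("wrist");cv2.imwrite("pics/w3.png",w);np.savez("p3.npz",p=P[0],R=P[1])
unwrap("scene",im,np.array([.542,.041]))
print("wrist");unwrap("wrist",w,np.array([.542,.041]),P)
E
```

```text
-180  126 140 141 140 140 108 110 110 112 116
-176  147 159 163 140 140 144 149 151 152 157
-172  134 159 159 163 164 164 165 168 169 171
-168  148 164 166 169 169 169 171 171 169 172
-164  134 158 164 169 171 170 170 170 172 174
-160  147 163 169 171 172 169 169 172 172 173
-156  151 166 171 172 174 174 171 170 173 175
-152  156 168 172 172 174 174 174 174 174 177
-148  133 159 169 172 173 174 174 174 175 177
-144  139 161 172 173 175 175 175 175 175 177
-140  143 164 173 175 176 177 175 175 177 177
-136  144 167 174 176 175 175 175 177 177 177
-132  144 167 176 177 175 175 175 177 177 177
-128  142 163 175 177 177 175 175 177 177 177
-124  131 159 170 174 175 174 177 177 176 176
-120  156 168 173 174 174 174 174 176 174 176
-116  148 167 172 173 173 173 173 175 175 175
-112  145 162 170 172 172 172 172 174 172 174
-108  136 159 168 170 171 171 173 171 172 177
-104  142 166 168 169 172 172 172 169 172 175
-100  126 151 164 168 168 168 170 171 171 172
-96  138 157 164 166 166 166 168 168 170 172
-92  120 145 164 166 164 164 167 166 167 168
-88  145 159 163 164 164 164 163 164 165 168
[... 936 characters left out ...]
9 149 149 153 153 153
-156   34  61 117 145 150 149 151 152 152 155
-152   15  89 129 133 144 151 150 152 153 152
-148   37  44  93 131 138 152 152 152 152 156
-144    .   .   .   .   .   .   . 155 154 156
136    .   .   .   .   .  38  40  36  36  38
140   31  33  36  37  37  42  42  40  41  40
144   38  39  38  36  38  40  47  46  38  37
148   35  37  40  40  41  40  42  42  40  38
152   22  34  38  39  41  44  46  46  42  45
156   20  34  40  43  42  42  45  45  43  42
160   28  37  43  43  44  45  49  49  43  40
164   23  36  47  50  51  50  50  51  44  39
168   21  33  45  50  52  51  50  51  46  42
172   36  45  50  51  52  52  51  51  52  50
176   48  99 120 122 122 121 130 132 130 130
```

apply_moves:
  moves:
    - [-1.1,-6.2,0,0,0,0]
    - [-2.2,-5.9,0,0,0,0]
    - [-3.2,-5.4,0,0,0,0]
    - [0,0,0,0,0,0]

```text
time: 7.4
tool_pos: [0.5114, 0.0249, 0.1563]
tool_rot: [[-0.996, 0.091, 0.002], [0.091, 0.996, 0.003], [-0.002, 0.003, -1.0]]
contact_force: [-0.4, 2.0, 10.7]
width: 0.001
```

```bash
python3 - <<'E'
from h import *
P=pose();im=env.camera("scene")
w=env.camera("wrist");cv2.imwrite("pics/w4.png",w)
unwrap("scene",im,np.array([.542,.041]),zs=[.064,.07,.076,.082,.088])
print("wrist");unwrap("wrist",w,np.array([.542,.041]),P,zs=[.064,.07,.076,.082,.088])
E
```

```text
-180   59  59  59  58  59
-176   59  59  59  60  62
-172   62  61  61  62  62
-168   79  65  67  68  72
-164  115  80  81  89  94
-160  150 154 117 126 130
-156  165 171 173 159 162
-152  170 174 174 174 174
-148  159 172 174 174 174
-144  161 173 175 175 175
-140  165 175 175 175 175
-136  167 174 176 176 175
-132  167 176 175 175 175
-128  163 175 177 175 175
-124  156 174 174 175 174
-120  169 174 174 174 174
-116  167 172 173 173 173
-112  161 172 172 172 172
-108  157 171 171 172 172
-104  164 171 172 170 170
-100  152 166 168 171 171
-96  158 162 167 169 169
-92  146 165 165 167 168
-88  159 164 162 162 162
-84  150 161 159 159 162
-80  152 158 158 159 158
-76  147 153 156 156 156
-72  147 155 156 158 156
-68  134 147 147 144 139
-64  144 147 144 144 129
-60   96 102  93  85  65
-56  103  99  93  73  65
152   47  51  48  26  27
156   45  51  50  47  45
160   43  47  51  48  47
164   57  57  59  58  64
168   59  57  60  58  61
172   56  60  59  59  64
176   58  58  60  58  60
wrist
-180   25  43  46  44  49
-176   57  55  52  52  53
-172   35  42  52  52  53
-168   32  49  53  51  53
-164   52 136 141 142 142
-160   40 134 148 150 149
-156   40 130 148 150 151
-152   66 144 144 149 151
-148   85 124 144 151 152
-144   48  97 145 150 152
-140   50 132 149 152 154
148    .   .   .  37  36
152   35  40  39  39  39
156   38  39  38  42  42
160   37  42  42  40  46
164   34  41  41  39  45
168   28  42  42  41  46
172   45  44  44  43  46
176   31  40  46  46  47
```

apply_moves:
  moves:
    - [-4.1,-4.8,-0.3,0,0,0]
    - [-4.8,-4.1,0,0,0,0]
    - [0,0,0,0,0,0]
    - [0,0,0,0,0,0]

```text
time: 7.9
tool_pos: [0.5184, 0.0154, 0.1563]
tool_rot: [[-0.996, 0.09, -0.0], [0.09, 0.996, 0.003], [0.001, 0.003, -1.0]]
contact_force: [-1.9, 3.0, 11.0]
width: 0.0004
```

apply_moves:
  moves:
    - [0,0,-10,0,0,0]
    - [10,10,-20,0,0,0]
    - [25,20,-40,0,0,0]
    - [0,0,0,0,0,0]
    - [0,0,0,0,0,0]

```text
time: 8.4
tool_pos: [0.4866, 0.0459, 0.2245]
tool_rot: [[-0.996, 0.091, 0.0], [0.091, 0.996, -0.0], [-0.0, -0.0, -1.0]]
contact_force: [-1.2, -0.3, -0.6]
width: 0.0003
```

apply_moves:
  moves:
    - [35,5,-35,0,0,0]
    - [30,5,-20,0,0,0]
    - [0,0,0,0,0,0]
    - [0,0,0,0,0,0]
    - [0,0,0,0,0,0]

```text
time: 8.9
tool_pos: [0.4238, 0.0608, 0.278]
tool_rot: [[-0.996, 0.093, -0.002], [0.093, 0.996, -0.001], [0.002, -0.001, -1.0]]
contact_force: [0.4, -0.6, -0.3]
width: 0.0005
```

```bash
python3 - <<'E'
from h import *
P=pose();im=env.camera("scene");t=env.camera("top");print(P[0],P[1])
w=env.camera("wrist");cv2.imwrite("pics/w5.png",w);cv2.imwrite("pics/t5.png",t);cv2.imwrite("pics/s5.png",im);np.savez("p5.npz",p=P[0],R=P[1])
z=[.064,.07,.076,.082,.088]
unwrap("scene",im,np.array([.542,.041]),zs=z)
print("wrist");unwrap("wrist",w,np.array([.542,.041]),P,zs=z)
cv2.imwrite("pics/w5v.png",cv2.resize(w,(800,600)))
E
```

```text
[0.42377975 0.06078962 0.27795843] [[-0.99563705  0.09328622 -0.00213206]
 [ 0.09328853  0.9956386  -0.0010127 ]
 [ 0.00202829 -0.00120718 -0.99999721]]
-180   57  59  57  59  59
-176   57  57  57  58  59
-172   57  56  58  59  59
-168   58  59  59  59  58
-164   58  61  60  61  61
-160   61  63  60  60  61
-156   69  68  71  61  63
-152   89  89  93  98 101
-148  124 124 129 136 140
-144  152 161 163 167 168
-140  167 178 178 177 177
-136  167 178 176 175 175
-132  167 175 175 175 175
-128  164 175 175 175 175
-124  160 174 175 175 175
-120  169 174 174 175 174
-116  168 172 173 173 173
-112  166 172 172 175 175
-108  160 173 172 174 172
-104  167 172 170 170 170
-100  153 169 169 169 171
-96  159 166 168 168 167
-92  147 167 167 167 165
-88  160 164 165 165 166
-84  151 162 162 162 160
-80  152 158 159 159 159
-76  147 154 156 156 161
-72  147 156 156 159 161
-68  136 147 147 146 140
-64  144 147 146 146 129
-60   97 105  94  86  67
-56  103 100  94  75  67
152   47  49  45  25  25
156   43  49  48  42  42
160   44  47  49  45  42
164   59  57  56  57  62
168   60  57  57  57  59
172   62  58  59  59  65
176   58  60  58  59  59
wrist
-180   48  48  49  49  49
-176   47  46  46  49  48
-172   44  48  48  48  48
-168   43  48  49  49  48
-164   43  50  48  49  49
-160   39  48  50  49  50
-156   32  46  48  49  48
-152   57  73 105  82 102
-148  100 137 153 155 154
-144  110 144 156 155 159
-140  124 150 157 159 151
-136  135 147 151 153  56
-132  116 132 149  47  21
116   46  42  15  12  12
120   48  48  43  15  16
124   49  50  50  44  15
128   49  48  48  49  50
132   50  48  49  49  48
136   49  49  49  48  49
140   48  48  48  49  48
144   48  49  49  49  48
148   47  47  49  49  49
152   49  48  46  48  50
156   48  48  48  49  48
160   48  49  49  49  48
164   22  24  24  24  25
168   26  22  28  27  28
172   48  49  48  48  48
176   47  48  49  48  47
```

View pics/w5v.png

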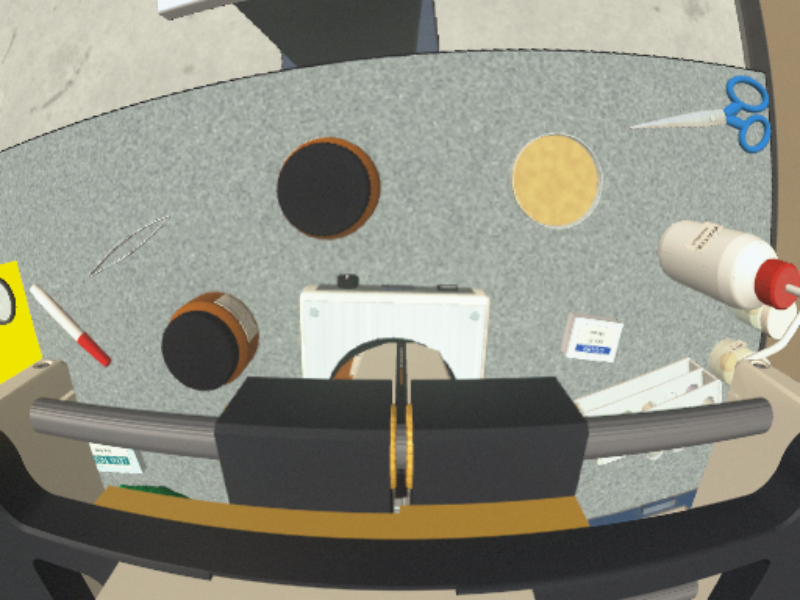

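```bash
python3 - <<'E'
from h import *
np.set_printoptions(precision=3,suppress=True)
p,R=pose()
for t in [(.44,.16,.30),(.46,.16,.34),(.47,.17,.3),(.44,.2,.26)]:
    Q=(np.array(t),R);print(t,R.T@(np.array(t)-p)*1000,[proj("wrist",x,Q)*1.5625 for x in [(.487,.046,.078),(.5,.01,.078),(.5,.08,.078)]])
t=cv2.imread("pics/t5.png");unwrap("top",t,np.array([.5415,.0405]),zs=[.062,.07,.076,.082])
E
```

```text
(0.44, 0.16, 0.3) [ -6.91   99.907 -21.917] [array([272.812, 333.863]), array([237.315, 350.579]), array([313.294, 345.247])]
(0.46, 0.16, 0.34) [-26.747 101.727 -61.957] [array([280.491, 299.111]), array([246.976, 315.618]), array([317.928, 309.449])]
(0.47, 0.17, 0.3) [-35.852 112.648 -21.984] [array([255.88 , 301.205]), array([220.435, 319.135]), array([296.499, 312.606])]
(0.44, 0.2, 0.26) [ -3.273 139.771  18.053] [array([213.705, 353.868]), array([179.327, 370.536]), array([255.697, 366.686])]
-180    6   6   7   7
-176    0   7   7   7
-172    0   0   0   0
-168    5   7   7  22
-164    0   0   0  23
-160    7   7  12  12
-156    6  13  13  54
-152    0   6   6  24
-148    6   6   6   6
-144    6   6   6   7
-140    6   6   6   6
-136   11  44  44  44
-132   57 126 126 126
-128  129 173 173 173
-124  171 187 187 187
-120  168 183 183 189
-116  144 173 189 192
-112  185 185 191 191
-108  167 167 180 191
164   61  61  60  64
168   41  41  41  42
172    6   7  12  16
176    6   7   7   7
```

Top view is blocked by the arm here; I'll move to a clear wrist view.

apply_moves:
  moves:
    - [-6,25,-15,0,0,0]
    - [-7,26,-15,0,0,0]
    - [-7,26,-15,0,0,0]
    - [-7,25,-15,0,0,0]
    - [0,0,0,0,0,0]

```text
time: 9.55
tool_pos: [0.4614, 0.165, 0.3401]
tool_rot: [[-0.996, 0.086, 0.003], [0.086, 0.996, 0.003], [-0.003, 0.004, -1.0]]
contact_force: [0.7, 0.2, 0.5]
width: 0.0006
```

apply_moves:
  moves:
    - [0,0,0,0,0,0]
    - [0,0,0,0,0,0]
    - [0,0,0,0,0,0]
    - [0,0,0,0,0,0]

```text
time: 9.95
tool_pos: [0.4595, 0.1599, 0.3388]
tool_rot: [[-0.996, 0.093, -0.001], [0.093, 0.996, -0.001], [0.001, -0.001, -1.0]]
contact_force: [-0.3, 0.2, -1.0]
width: 0.0004
```

```bash
python3 - <<'E'
from h import *
P=pose();print(P[0],env.observe()["time"])
w=env.camera("wrist");t=env.camera("top");cv2.imwrite("pics/t6.png",t);cv2.imwrite("pics/w6.png",w);np.savez("p6.npz",p=P[0],R=P[1])
z=[.064,.07,.076,.082,.088]
for c in [(.542,.041),(.5434,.0434),(.5403,.0391)]: print(c);unwrap("wrist",w,np.array(c),P,zs=z)
print('top');unwrap("top",t,np.array([.5403,.0391]),zs=z)
a=cv2.resize(w[90:290,70:320],(500,400),interpolation=cv2.INTER_CUBIC);b=cv2.resize(t[110:250,160:260],(285,400),interpolation=cv2.INTER_CUBIC)
cv2.imwrite("pics/v6.png",np.hstack([a,b]))
E
```

```text
[0.45946311 0.15985159 0.3388357 ] 9.95
(0.542, 0.041)
-180   29  43  51  46  49
-176   48  47  44  44  46
-172   36  40  42  41  47
-168   31  37  43  48  50
-164   35  44  48  50  50
84    .  63 101  97 128
88   68 106 105 127 127
92   80  94 101 124 126
96   72 116 123 121 126
100   81 104 117 120 123
104   80  96 120 120 121
108   94 108 118 118 120
112   88 106 114 118 119
116   68 117 117 114 116
120   83 109 112 115 118
124   67 109 114 113 116
128   89 111 113 111 113
132   88 110 112 112 113
136   77  89  99 108 100
140   62  50  45  46  45
144   57  49  41  41  45
148   59  51  42  40  45
152   56  47  44  42  45
156   55  49  43  42  46
160   59  57  43  43  47
164   61  50  42  41  45
168   44  51  43  44  46
172   50  48  47  45  47
176   37  39  46  46  47
(0.5434, 0.0434)
-180   39  46  46  45  48
-176   43  52  46  49  49
-172   47  44  44  46  46
-168   43  43  44  46  43
-164   40  41  47  48  46
88   34  39  38  59  56
92   36  43  67  66 103
96   31  42  48 101 106
100   38  40  77  80 123
104   42  49 104 109 120
108   44  47  96 120 120
112   43  94 108 120 118

[... 1040 characters left out ...]
46
164   36  50  46  43  44
168   25  50  46  46  45
172   24  37  39  46  45
176   19  29  43  52  45
top
-180   57  57  57  64  64
-176   58  58  58  68  68
-172   53  53  65  65  65
-168   51  51  62  62  63
-164   46  61  61  61  70
-160   61  61  62  68  68
-156   56  70  70  70  77
-152   79  79  79  94  94
-148   75 126 126 126 152
-144  119 119 178 178 187
-140  135 135 180 188 188
-136  146 146 183 183 189
-132  148 148 180 180 190
-128  143 143 178 190 190
-124  129 129 188 188 188
-120   97 167 184 184 189
-116  144 173 173 173 186
-112  106 144 144 191 191
-108  167 167 167 182 182
164   54  51  51  63  63
168   40  58  54  54  68
172   45  45  61  61  58
176   53  49  64  64  64
```

View pics/v6.png

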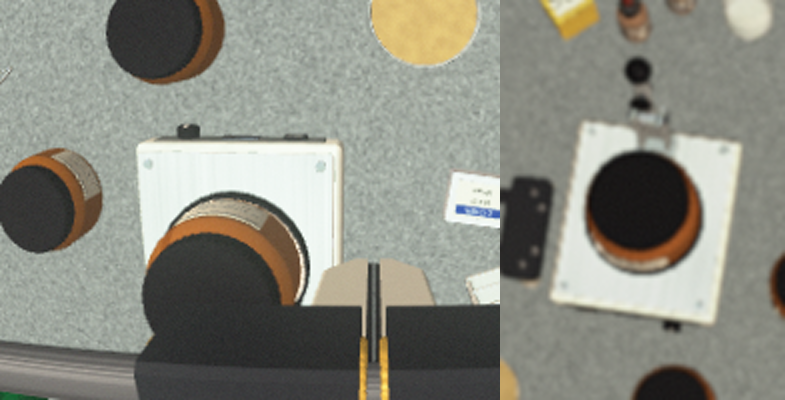

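apply_moves:
  moves:
    - [-35,-18.5,0,0,0,0]
    - [-35,-18.5,0,0,0,0]
    - [-35,-18.5,0,0,0,0]
    - [-35,-18.5,0,0,0,0]
    - [-35,-18.5,0,0,0,0]

```text
time: 10.55
tool_pos: [0.6266, 0.0516, 0.3392]
tool_rot: [[-0.996, 0.092, -0.0], [0.092, 0.996, 0.0], [0.0, 0.0, -1.0]]
contact_force: [0.4, 0.6, -0.3]
width: 0.0007
```

apply_moves:
  moves:
    - [-36,-18.5,0,0,0,0]
    - [0,0,0,0,0,0]
    - [0,0,0,0,0,0]
    - [0,0,0,0,0,0]
    - [0,0,0,0,0,0]

```text
time: 11.05
tool_pos: [0.6589, 0.0324, 0.3399]
tool_rot: [[-0.996, 0.09, 0.0], [0.09, 0.996, 0.001], [-0.0, 0.001, -1.0]]
contact_force: [0.2, 0.0, -0.7]
width: 0.0004
```

```bash
python3 - <<'E'
from h import *
np.set_printoptions(precision=4,suppress=True)
P=pose();print(P,env.observe()["time"])
w=env.camera("wrist");cv2.imwrite("pics/w7.png",w);np.savez("p7.npz",p=P[0],R=P[1])
print([(np.round(d["box"]).tolist(),round(d["confidence"],2)) for d in env.find_in("wrist","clamp_knob")[:3]])
for z in (.24,.248): print(proj("wrist",(.628,.031,z),P)*1.5625)
cv2.imwrite("pics/w7v.png",cv2.resize(w,(800,600)))
E
```

```text
(array([0.6589, 0.0324, 0.3399]), array([[-0.996 ,  0.0895,  0.0003],
       [ 0.0895,  0.996 ,  0.0009],
       [-0.0002,  0.0009, -1.    ]])) 11.05
[([238.0, 137.0, 30.0, 45.0], 0.55)]
[391.6289 255.31  ]
[391.3286 258.0012]
```

View pics/w7v.png

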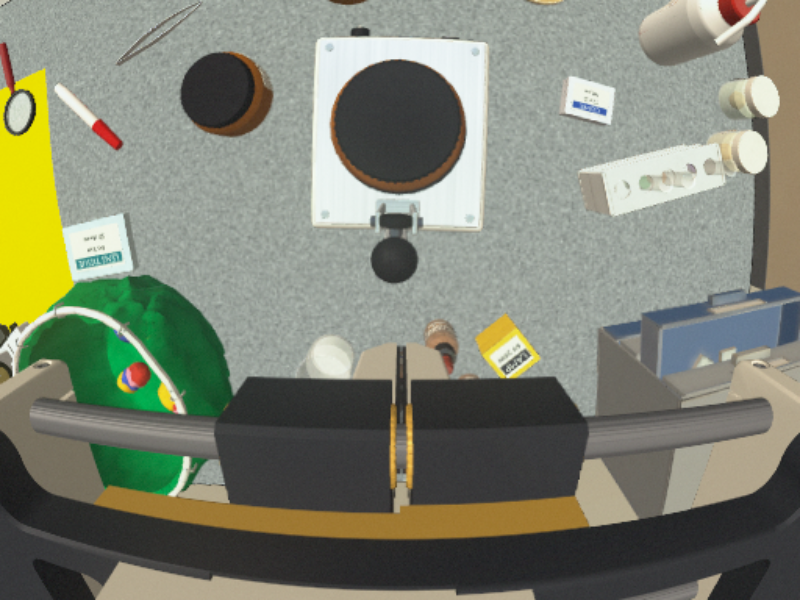

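apply_moves:
  moves:
    - [0,-1.5,25,0,0,0]
    - [0,0,25,0,0,0]
    - [0,0,24,0,0,0]
    - [0,0,0,0,0,0]
    - [0,0,0,0,0,0]

```text
time: 11.65
tool_pos: [0.6595, 0.0299, 0.2659]
tool_rot: [[-0.996, 0.091, 0.0], [0.091, 0.996, 0.0], [-0.0, 0.0, -1.0]]
contact_force: [0.2, 0.1, 0.0]
width: 0.0008
```

```bash
python3 - <<'E'
from h import *
s=env.observe();p=np.array(s["tool_pos"]);print(p,s["contact_force"],s["time"])
f=np.array([.9957,-.0925,0]);c=np.array([.542,.041,0])
x=(p-c)@f*1000;y=(p-c)@np.array([.0925,.9957,0])*1000;z=p[2]*1000-25;print("tip in shaker",x,y,z)
for th in [96,90,84,78,72,66,60,54,48,42,36,30,25,20,15,10,6,3,0]:
    t=np.radians(th);C,S=np.cos(t),np.sin(t)
    tx=76-104*C+12*S-7*max(C,0)+7.5; tz=145+104*S+12*C-4*S
    if th==96: tz-=0
    print(th,"target",round(tx,1),round(tz,1),"row",round(x-tx,1),round(z-tz,1));x,z=tx,tz
E
```

```text
[0.65950132 0.02987343 0.26590617] [0.15188632 0.10846818 0.0430926 ] 11.65
tip in shaker 118.02526839954942 -0.2098492624446671 240.90617347519867
96 target 106.3 243.2 row 11.7 -2.3
90 target 95.5 245.0 row 10.8 -1.8
84 target 83.8 245.7 row 11.7 -0.7
78 target 72.2 245.3 row 11.7 0.4
72 target 60.6 243.8 row 11.5 1.5
66 target 49.3 241.2 row 11.3 2.6
60 target 38.4 237.6 row 10.9 3.6
54 target 28.0 233.0 row 10.4 4.6
48 target 18.1 227.3 row 9.8 5.6
42 target 9.0 220.8 row 9.1 6.5
36 target 0.8 213.5 row 8.3 7.3
30 target -6.6 205.4 row 7.4 8.1
25 target -12.0 198.1 row 5.4 7.3
20 target -16.7 190.5 row 4.7 7.7
15 target -20.6 182.5 row 3.9 8.0
10 target -23.7 174.2 row 3.1 8.3
6 target -25.6 167.4 row 1.9 6.8
3 target -26.7 162.2 row 1.1 5.2
0 target -27.5 157.0 row 0.8 5.2
```

apply_moves:
  moves:
    - [11.5,0,-2,0,0,0]
    - [11,0,-2,0,0,0]
    - [11.5,0,-0.5,0,0,0]
    - [0,0,0,0,0,0]

```text
time: 12.05
tool_pos: [0.6258, 0.033, 0.2724]
tool_rot: [[-0.996, 0.091, 0.004], [0.091, 0.996, 0.0], [-0.004, 0.001, -1.0]]
contact_force: [0.7, 0.6, 0.1]
width: 0.0004
```

apply_moves:
  moves:
    - [11.5,0,0.5,0,0,0]
    - [11.5,0,1.5,0,0,0]
    - [11.5,0,2.5,0,0,0]
    - [11,0,3.5,0,0,0]
    - [0,0,0,0,0,0]

```text
time: 12.55
tool_pos: [0.5803, 0.037, 0.2629]
tool_rot: [[-0.996, 0.091, 0.001], [0.091, 0.996, 0.0], [-0.001, 0.0, -1.0]]
contact_force: [-0.5, -0.3, 0.9]
width: 0.0004
```

apply_moves:
  moves:
    - [10.5,0,4.5,0,0,0]
    - [10,0,5.5,0,0,0]
    - [9,0,6.5,0,0,0]
    - [8.5,0,7.5,0,0,0]
    - [0,0,0,0,0,0]

```text
time: 13.05
tool_pos: [0.5424, 0.0404, 0.2379]
tool_rot: [[-0.996, 0.091, -0.001], [0.091, 0.996, 0.0], [0.001, -0.0, -1.0]]
contact_force: [-0.2, 1.1, -0.0]
width: 0.0004
```

```bash
python3 - <<'E'
from h import *
P=pose();s=env.observe();print(P[0],s["contact_force"],s["time"])
f=np.array([.9957,-.0925,0]);c=np.array([.542,.041,0]);print((P[0]-c)@f,P[0][2]-.025)
w=env.camera("wrist");cv2.imwrite("pics/w8.png",w);sc=env.camera("scene")
a=cv2.resize(w[60:300,130:390],(433,400));b=cv2.resize(sc[100:240,180:300],(343,400),interpolation=cv2.INTER_CUBIC)
cv2.imwrite("pics/v8.png",np.hstack([a,b]))
E
```

```text
[0.54244309 0.04035427 0.23787898] [-0.1688377   1.08892866 -0.00808659] 13.05
0.0005009180686651739 0.2128789848993303
```

View pics/v8.png

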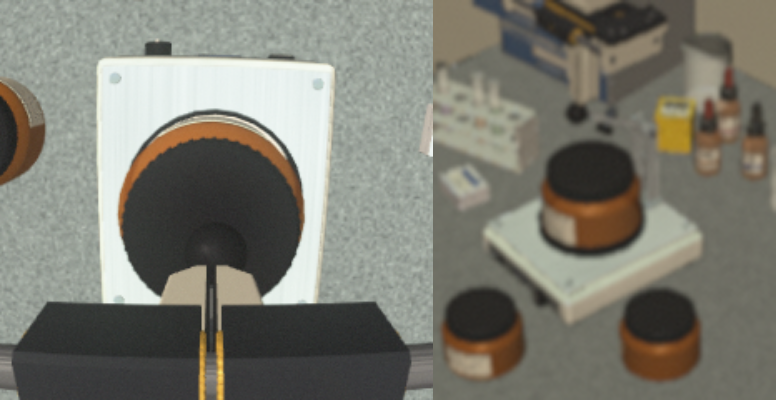

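apply_moves:
  moves:
    - [7.5,0,8,0,0,0]
    - [5.5,0,7.5,0,0,0]
    - [4.5,0,7.5,0,0,0]
    - [4,0,8,0,0,0]
    - [0,0,0,0,0,0]

```text
time: 13.65
tool_pos: [0.5198, 0.0422, 0.2055]
tool_rot: [[-0.996, 0.091, -0.003], [0.091, 0.996, -0.0], [0.003, -0.001, -1.0]]
contact_force: [0.4, 0.6, -0.2]
width: 0.0006
```

apply_moves:
  moves:
    - [3,0,6,0,0,0]
    - [2,0,5,0,0,0]
    - [0,0,0,0,0,0]
    - [0,0,0,0,0,0]

```text
time: 14.05
tool_pos: [0.516, 0.0427, 0.1956]
tool_rot: [[-0.996, 0.092, -0.0], [0.092, 0.996, -0.0], [0.0, -0.0, -1.0]]
contact_force: [-0.1, 0.6, -0.8]
width: 0.0004
```

apply_moves:
  moves:
    - [0.5,0,3,0,0,0]
    - [0.5,0,3,0,0,0]
    - [0,0,2,0,0,0]
    - [0,0,0,0,0,0]
    - [0,0,0,0,0,0]

```text
time: 14.55
tool_pos: [0.5151, 0.0427, 0.1876]
tool_rot: [[-0.996, 0.092, -0.0], [0.092, 0.996, -0.0], [0.0, -0.0, -1.0]]
contact_force: [-0.9, -0.0, 0.5]
width: 0.0004
```

apply_moves:
  moves:
    - [0,0,1,0,0,0]
    - [0,0,1,0,0,0]
    - [0,0,0,0,0,0]
    - [0,0,0,0,0,0]

```text
time: 14.95
tool_pos: [0.5151, 0.0428, 0.1857]
tool_rot: [[-0.996, 0.092, 0.0], [0.092, 0.996, 0.0], [-0.0, 0.0, -1.0]]
contact_force: [-0.2, -0.4, -0.0]
width: 0.0006
```

apply_moves:
  moves:
    - [0,0,1,0,0,0]
    - [0,0,0.5,0,0,0]
    - [0,0,0,0,0,0]
    - [0,0,0,0,0,0]

```text
time: 15.35
tool_pos: [0.5151, 0.0427, 0.1842]
tool_rot: [[-0.996, 0.092, 0.0], [0.092, 0.996, -0.0], [-0.0, -0.0, -1.0]]
contact_force: [-0.1, -1.0, 0.4]
width: 0.0006
```

apply_moves:
  moves:
    - [0,0,0.6,0,0,0]
    - [0,0,0.6,0,0,0]
    - [0,0,0,0,0,0]
    - [0,0,0,0,0,0]

```text
time: 15.75
tool_pos: [0.5151, 0.0427, 0.1832]
tool_rot: [[-0.996, 0.092, 0.0], [0.092, 0.996, -0.0], [-0.0, -0.0, -1.0]]
contact_force: [-0.7, -0.8, 1.9]
width: 0.0004
```

apply_moves:
  moves:
    - [0,0,0.5,0,0,0]
    - [0,0,0.3,0,0,0]
    - [0,0,0,0,0,0]
    - [0,0,0,0,0,0]

```text
time: 16.15
tool_pos: [0.5151, 0.0428, 0.183]
tool_rot: [[-0.996, 0.092, 0.0], [0.092, 0.996, 0.0], [-0.0, 0.0, -1.0]]
contact_force: [-1.8, -0.4, 6.7]
width: 0.0004
```

apply_moves:
  moves:
    - [0,0,0.1,0,0,0]
    - [0,0,0,0,0,0]
    - [0,0,0,0,0,0]

```text
time: 16.45
tool_pos: [0.5152, 0.0428, 0.183]
tool_rot: [[-0.996, 0.092, 0.0], [0.092, 0.996, 0.0], [-0.0, 0.0, -1.0]]
contact_force: [-2.3, -0.1, 7.6]
width: 0.0004
```

apply_moves:
  moves:
    - [0,0,-5,0,0,0]
    - [0,0,-20,0,0,0]
    - [0,10,-40,0,0,0]
    - [10,30,-40,0,0,0]
    - [20,40,-35,0,0,0]

```text
time: 16.95
tool_pos: [0.4959, 0.1189, 0.3193]
tool_rot: [[-0.995, 0.096, 0.003], [0.096, 0.995, -0.0], [-0.003, 0.0, -1.0]]
contact_force: [1.0, 0.6, -1.0]
width: 0.0004
```

apply_moves:
  moves:
    - [20,40,-15,0,0,0]
    - [0,0,0,0,0,0]
    - [0,0,0,0,0,0]
    - [0,0,0,0,0,0]
    - [0,0,0,0,0,0]

```text
time: 17.45
tool_pos: [0.4787, 0.1595, 0.3313]
tool_rot: [[-0.996, 0.095, -0.001], [0.095, 0.996, -0.001], [0.001, -0.002, -1.0]]
contact_force: [0.7, -0.2, 0.8]
width: 0.0004
```

```bash
python3 - <<'E'
from h import *
P=pose();s=env.observe();print(P[0],s["contact_force"],s["time"])
w=env.camera("wrist");sc=env.camera("scene");t=env.camera("top")
z=[.064,.07,.076,.082,.088];c=np.array([.542,.041])
print("wrist");unwrap("wrist",w,c,P,zs=z);print("scene");unwrap("scene",sc,c,zs=z[1:4]);print("top");unwrap("top",t,c,zs=z[1:4])
a=cv2.resize(w[90:290,70:320],(400,320));b=cv2.resize(sc[120:240,180:300],(400,400),interpolation=cv2.INTER_CUBIC)
a=cv2.copyMakeBorder(a,0,80,0,0,0);cv2.imwrite("pics/v9.png",np.hstack([a,b]))
E
```

```text
[0.47867059 0.15951682 0.33131703] [ 0.65664709 -0.18200503  0.78128255] 17.45
wrist
-180   35  42  44  44  46
-176   29  37  41  45  45
-172   33  40  41  45  47
-168    .   .   .  46  47
84   73  74 103  97 124
88   66 112 115 120 120
92   53  97 106 120 123
96   78  81 117 117 117
100   80  95 117 115 118
104   90 106 116 119 118
108   88  99 114 112 114
112   84 105 113 113 114
116   73 111 113 116 116
120   70 103 111 110 111
124   55 107 108 108 112
128   56 103 109 111 111
132   73 106 110 109 111
136   71  94  93  84  99
140   47  53  46  46  46
144   56  47  44  42  44
148   57  49  44  42  46
152   46  49  45  42  44
156   50  47  44  44  45
160   52  53  45  44  45
164   35  44  44  45  45
168   52  53  44  44  46
172   44  43  44  43  45
176   36  42  43  43  45
scene
-180   59  59  59
-176   57  59  59
-172   57  58  60
-168   57  59  60
-164   59  59  59
-160   63  60  60
-156   69  71  63
-152   89  95  98
-148  126 129 136
-144  161 163 167
-140  175 175 175
-136  176 174 176
-132  175 176 173
-128  175 175 173
-124  175 175 175
-120  173 174 172
-116  170 174 174
-112  172 172 172
-108  171 172 172
-104  170 171 171
-100  167 169 169
-96  163 168 168
-92  165 165 165
-88  162 162 162
-84  159 159 162
-80  156 159 159
-76  151 157 156
-72  153 157 156
-68  144 144 143
-64  144 146 143
-60  101  91  86
-56  100  91  75
152   47  47  25
156   47  48  42
160   45  47  47
164   58  58  57
168   58  57  57
172   60  58  57
176   60  58  59
top
-180   65  65  65
-176   69  69  69
-172   67  67  88
-168   63  63  76
-164   61  71  71
-160   67  67  67
-156   68  78  78
-152   95  79  79
-148  124 153 122
-144  177 177 188
-140  189 189 190
-136  190 190 191
-132  190 190 190
-128  190 190 192
-124  188 188 192
-120  184 184 191
-116  191 193 193
-112  186 191 191
-108  179 192 192
164   63  57  57
168   55  68  68
172   59  59  76
176   64  64  80
```

View pics/v9.png

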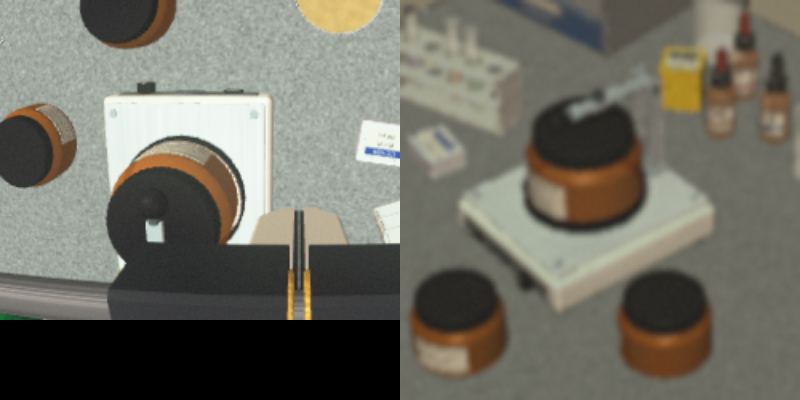

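```bash
python3 -c "
from workcell import env
print(env.hand_in(), env.observe()['time'])"
```

```text
the job is handed in; nothing more can be done
the job is handed in; nothing more can be done
```

The job is done and handed in at about 17.5 s of the 72 s allowed. The jar's label faces the control panel and the clamp is down with its foot bearing on the lid.

- **Turning the jar:** I left it standing in the ring and rolled it round by the lid edge with the shut fingertip, pressing at about 6–11 N, with the clamp still up.
- **Clamping:** I pushed the clamp over by its knob. It met the lid and the force rose from 2 N to 7.6 N with almost no further travel, and then I let go.

**Last checks:**
- **Label:** After the fingers had lifted off, its edges lay at about 138° (wrist camera) and 209–210° (scene and top cameras). That puts its middle at about 174°, against a shaker front of about 174.5°. The edges came out about 72° apart where 68° is expected, so I trust the angle to about 2–3°.
- **Clamp:** The last picture shows it lying down over the lid. That the foot still bears on the lid after letting go was inferred from the force rise and the picture, not measured.
- **Camera disagreement:** The wrist and top cameras differed by about 3–5 mm on the jar's centre, so I used their mean.
- **Other things on the bench:** I did not touch any of them.

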